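# Set the ratchet and clamp the gearbox housing

## Robot

A 6-joint arm with a two-finger parallel gripper is mounted at the origin on the work surface. World frame = base frame: x ahead of the robot, y to its left, z up, the work surface at z = 0. Lengths are in m, angles in rad, forces in N, time in s.
With the tool pointing down it reaches from about 0.25 to 0.775 m from the base axis. Payload 4 kg.
Tool frame: the origin (TCP) lies midway between the tips of the shut fingers; the grasp point (between the pads) lies 19 mm behind it; z points along the fingers, y is the direction in which the jaws open and shut (so a half turn about z gives the same grasp; the last joint's range is limited). The gripper opens to 94 mm and grips with 3 to 60 N. Pads are 16 mm wide; open, the fingers measure 119 mm over their backs; the gripper's body (75 mm by 177 mm) begins 78 mm behind the grasp point.
Start: joints at [-1.263, 0.087, 1.371, -0, 1.684, -0.103], TCP at [0.22, -0.504, 0.206] pointing down, gripper open.
Joint ranges: [-3.1, 3.1], [-0.76, 2.03], [0.27, 2.55], [-1.08, 4.22], [0.17, 2.65], [-2.57, 2.57]. Speed limits (rad/s): [2.79, 2.79, 3.14, 3.14, 3.14, 3.14].

## Interface

Orientations are given as [roll, pitch, yaw] about the fixed x, y, z axes, in that order (R = Rz(yaw) Ry(pitch) Rx(roll)).
In Python, from bench import robot, cams gives the robot as it stands.
- The arm moves only by the tool step_arm, never from a script. Its argument "plan" is a list that holds one entry, the list of rows, each a list of 5 numbers: the shift along the world's x, y, z in mm, then the turn about the world's z in rad, then the opening in per cent of the stroke, from 0 (shut) to 100 (fully open). In form: [[[tx, ty, tz, turn, fingers], ...]]. A call has 1 to 8 rows; each row is the pose to reach, as a shift and turn from the pose commanded when the call began; what a row does not reach only later rows make up. A row lasts 1/12 s, in which the tool goes at most 41.7 mm and 7.16 degrees, less where a joint would pass 70% of its speed; a pose out of reach is approached as far as the arm can. A call with a gripper value outside its range is refused whole. The fingers move at their own pace and stop on an object; the grip force is fixed at half the most. Time passes only in rows, so rows that repeat a pose let the fingers close. It gives the time, the measured TCP pose, the force and the opening at its end, in the units of the state.
- robot.get_obs(): the state, without advancing time (a new reading comes with each control period).
- cams.snapshot(name): name is "scene" or "top" or "wrist"; returns a dict with "frame" (384x512x3 uint8, red, green, blue), "camera_matrix" (3x3 intrinsics, pixels), "origin" and "attitude" of the camera in the world; the wrist camera has in their place "T_tool_cam" (4x4, takes a point from camera to tool coordinates, whose origin is the TCP and whose axes are the flange's). Camera axes: x right, y down, z forward; pixel columns grow to the right and rows downward; lengths in m; the calibration is good to about 2 mm. A picture is of the moment at which its call begins: read the wrist's pose just before it. There is no depth.
- robot.close_job(): hands the job in, once; it reports no verdict.
The state is a dict: "time": time; "joint_positions": joint angles; "qvel": joint speeds; "joint_torque": joint torques, N m; "tool_pos": TCP position; "ee_rot": TCP orientation; "wrist_force": force on the tool from outside, world axes, zero at the start; "wrist_torque": the same for the moment, N m; "width": finger opening in m.
Only numpy, scipy, OpenCV 4.12 (cv2) and the standard library are available. Lean on these libraries where they do the work, as an engineer would, in place of code of your own. Each camera call takes 0.05 s, during which the arm holds its last target. There are 200 camera calls.

## Task

Clamp the aluminium gearbox housing in the ratchet clamp: first flip the small reversing lever on the ratchet head fully over to its clamping side (it stands on the release side), then work the long handle to and fro by its knob until the jaw has pressed the housing squarely against the stop block and the handle has clearly gone firm, and let go. Tighten by feel: the thin-walled housing must not be crushed. Do not touch the jaw or the housing with the gripper, and leave the other things on the bench where they are.

Things in the scene. Friction and masses are not known exactly. Their poses are not given: they have to be found in the camera images.
- vise: whole ratchet clamp, fixed: steel bed plate 130 x 340 x 12 mm with a teal gear case (110 x 100 mm, top at 68 mm) near its -y end. Origin: on the bench under the vertical axis of wheel and handle. +y: the way the jaw closes. The handle points along -x (to the robot) when handle is 0
- wheel_axis (a point): on the vertical axis of wheel and handle, at the wheel's top face, 86 mm above the bench. The open 16-tooth ratchet wheel, 73 mm across, moves the jaw 16 mm per rad; clockwise from above clamps. Its drag is 0.5 N m both ways, so it stays where left. The job takes 0.6 to 1.8 rad of wheel, one to three strokes
- handle (a joint): rad, -0.85 to 0.85 (hard stops), grows clockwise from above: knob towards the clamp's +y. Drag 0.35 N m; stays where left. Lever on the clamping side: a growing angle drives wheel and jaw, after up to 0.39 rad (one tooth) of free play; a falling angle only clicks back. Lever on the release side: the reverse
- knob (a point): centre of the top of the knob: upright black cylinder, 24 mm diameter, 50 mm tall, top 134 mm above the bench, 170 mm from the wheel axis, fixed to the handle bar (22 mm wide, top at 84 mm). Takes about 3 N clicking back, 5 to 6 N driving freely; each 10.6 N of clamping adds 1 N
- lever (a joint): rad, -0.40 (release side, as found) to 0.40 (clamping side), grows clockwise from above: tab towards the clamp's +y. Fully over: above 0.3. Stiff (3 N at the tab), stays where put. Pushed with over 4 to 5 N the handle itself gives way. The pawl follows by a light spring and lets go of a tooth only when the handle is not pulled in the release direction
- lever_tab (a point): middle of the top edge of the lever's tab: upright steel fin 16 mm long (along the lever), 8 mm thick, 25 mm high above the lever plate (93 mm), top 118 mm above the bench. The lever pivots 54 mm from the wheel axis, on the line from axis to knob; the tab lies 36 mm from the pivot, knob side
- jaw: moving jaw: upright aluminium plate 80 mm wide, 46 high, 6 thick, sprung on the rack carriage at 30 N per mm, so firming up takes about 0.2 rad of handle. Origin: lower edge of its clamping face, which looks along the clamp's +y. Wanted clamping force about 90 N (13 to 14 N at the knob): at least 55 N, never over 140 N (18 N at the knob)
- stop: fixed stop block, steel, 90 x 30 x 55 mm, on the bed. Origin: lower edge of the face that looks at the jaw; same axes as the clamp
- housing: machined aluminium gearbox housing, an open-topped box with 8 mm walls, 84 (x) x 85 (y) x 66 mm, 0.9 kg, standing loose on the bed between jaw and stop, 2 to 5 mm off the stop and a little askew. Origin: centre of its underside
- bearing: bystander: ball bearing ring, 52 mm across, 15 mm high, lying flat near the clamp; origin centre of the underside
- flange: bystander: round aluminium end cover, 64 mm across, 22 mm high; origin centre of the underside
- wrench: bystander: open wrench, 170 mm long, lying flat; origin at its middle
- shaft: bystander: steel shaft with a collar, 150 mm long, 32 mm thick, lying; origin at its middle on the bench
- grease: bystander: grey jar, 64 mm across, 75 mm high; origin centre of the underside
- driver: bystander: screwdriver lying on the bench; origin at its middle
- fixings: bystander: grey tray of screws, 100 x 140 x 35 mm; origin centre of the underside
Things that resemble listed ones, but are neither listed nor needed, are in the scene too. Leave any pink or purple look-alike of the housing alone.

How it is judged:
By the outcome, as a careful person would: the job done as asked, in the order asked, and still so for the second after the job is handed in, with the robot touching nothing.
It also fails if it takes over 72 s, if anything falls off the work surface, if the arm or the gripper's body presses on something with over 40 N, if the wrist force passes 120 N, or if a joint passes its speed limit or range.

## Working session

There is one attempt and no reset: what is moved stays moved. The work goes in short steps, Python scripts to look and compute and a tool call to move; the robot and the scene stay as the last step left them, time stands still between calls to the robot, and variables do not carry over. Pictures are saved under pics/ and viewed, about 8 in all and at most 12, crops included, and the job is handed in when it is done.

Besides the shell and the picture viewer there is one more tool, called after "Call:" by a JSON object that holds its "fn" and its "kwargs". step_arm: Moves the arm, as the interface text tells. Its arguments: {"type":"object","properties":{"plan":{"type":"array"}},"required":["plan"]}

```bash
mkdir -p pics; cat > h.py <<'E'
import numpy as np, cv2
from bench import robot, cams
def snap(n,f):
    s=cams.snapshot(n); cv2.imwrite('pics/'+f,s['frame'][:,:,::-1]); return s
E
python3 - <<'E'
from h import *
o=robot.get_obs(); print(o)
for n in('scene','top'):
    s=snap(n,n+'.png'); print(n,s['camera_matrix'],s['origin'],s['attitude'])
    np.savez(n+'.npz',**{k:np.array(v) for k,v in s.items()})
E
```

```text
{'time': 0.0, 'joint_positions': array([-1.26307940e+00,  8.79482510e-02,  1.37222943e+00,  1.52201240e-05,
        1.68359136e+00, -1.03080559e-01]), 'qvel': array([-8.45272589e-04, -1.54134831e-03, -3.90567567e-04,  1.31667757e-03,
       -1.43086918e-06,  9.18477812e-04]), 'joint_torque': array([ 4.54821002e-04, -3.40183353e+01, -3.02424037e+01,  7.16809463e-02,
        3.29589285e-02, -1.58921021e-04]), 'tool_pos': array([ 0.21948338, -0.5037196 ,  0.20432046]), 'ee_rot': array([-3.13942937e+00, -2.38993044e-04,  4.10798924e-01]), 'wrist_force': array([-0.7713736 ,  0.87301643, -0.53523766]), 'wrist_torque': array([0.00657928, 0.01379819, 0.04792385]), 'width': 0.09392864642419285}
scene [[347.88686279   0.         254.87590473]
 [  0.         347.88686279 185.5369308 ]
 [  0.           0.           1.        ]] [ 1.09208246 -0.37665635  1.06502103] [-2.62233624 -0.00593347  0.9033759 ]
top [[492.96173359   0.         259.28945569]
 [  0.         492.96173359 190.23704318]
 [  0.           0.           1.        ]] [ 0.57159638 -0.0066435   1.42971106] [-3.08172962 -0.0164878  -1.5485764 ]
```

View pics/top.png

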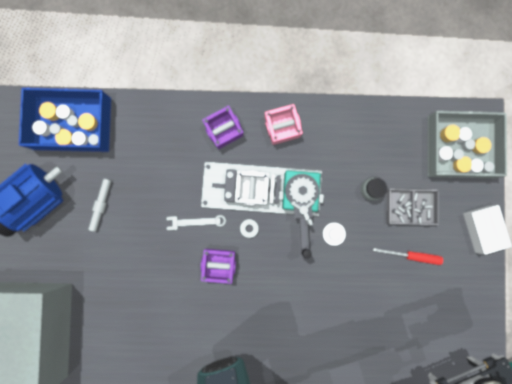

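View pics/scene.png

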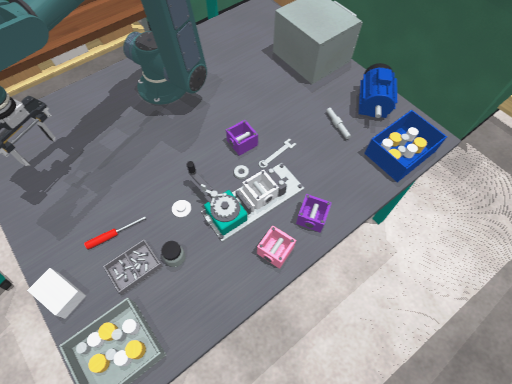

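The top view shows the clamp at (203–323, 163–215), the wheel at about (302,190) and the knob at about (306,253). The jaw closes to the image left. I'll enlarge both views.

```bash
cat >> h.py <<'E'
from scipy.spatial.transform import Rotation as Rn
def cam(n):
    d=np.load(n+'.npz'); return d['frame'],d['camera_matrix'],d['origin'],Rn.from_euler('xyz',d['attitude']).as_matrix()
def ray(n,uv):
    f,K,o,R=cam(n); d=R@np.linalg.solve(K,[*uv,1.]); return o,d
def onz(n,uv,z):
    o,d=ray(n,uv); return o+d*(z-o[2])/d[2]
def two(a,ua,b,ub):
    o,d=ray(a,ua);p,e=ray(b,ub)
    t=np.linalg.lstsq(np.c_[d,-e],p-o,rcond=None)[0]; A=o+t[0]*d;B=p+t[1]*e
    return (A+B)/2,np.linalg.norm(A-B)
E
python3 - <<'E'
from h import *
f=cam('top')[0][155:275,195:345]; g=cam('scene')[0][150:250,175:310]
a=cv2.resize(f,(750,600),interpolation=cv2.INTER_CUBIC)
b=cv2.resize(g,(540,400),interpolation=cv2.INTER_CUBIC)
cv2.imwrite('pics/c1.png',a[:,:,::-1]);cv2.imwrite('pics/c2.png',b[:,:,::-1])
print(onz('top',(302,190),.086),onz('top',(306,253),.134),two('top',(306,253),'scene',(191,167)))
E
```

```text
[ 0.65597509 -0.14379073  0.086     ] [ 0.48801457 -0.15218884  0.134     ] (array([ 0.48626959, -0.15519761,  0.11287831]), np.float64(0.0014723772847685089))
```

View pics/c1.png

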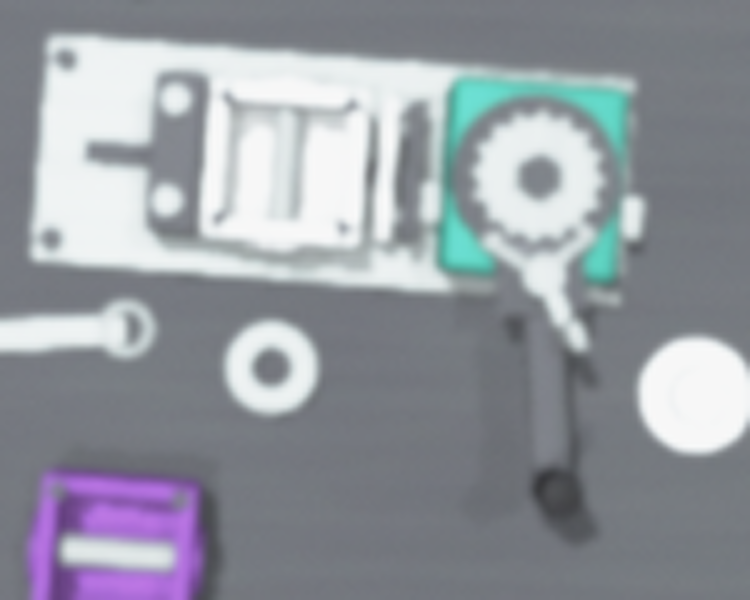

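View pics/c2.png

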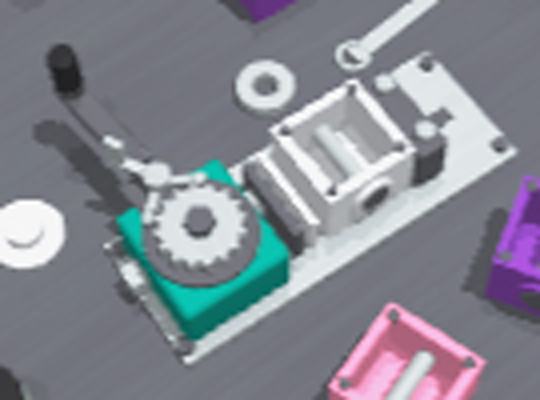

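The crops show:
- wheel at c1 (540,177)
- knob top at c1 (558,492) and c2 (62,52)
- lever pivot at c1 (543,272), with the tab at about c1 (578,338) and c2 (113,143), leaning to the −y side (release)

Next I compute their positions.

```bash
python3 - <<'E'
from h import *
T=lambda x,y:(195+x/5-.4,155+y/5-.4)
S=lambda x,y:(175+x/4-.4,150+y/4-.4)
w=onz('top',T(540,177),.086);k=onz('top',T(558,490),.134);t=onz('top',T(578,338),.118);p=onz('top',T(543,274),.095)
print('wheel',w,onz('scene',S(200,218),.086));print('knob',k,onz('scene',S(62,50),.134));print('tab',t,onz('scene',S(113,143),.118));print('piv',p)
B=[onz('top',T(*c),.012) for c in((48,38),(635,82),(618,300),(32,262))]
print(np.array(B)[:,:2],[np.linalg.norm(B[i][:2]-B[i-1][:2]) for i in range(4)])
v=B[3]-B[2];v2=B[0]-B[1];print('yaw +y dir',[np.arctan2(-q[0],q[1]) for q in(v,v2)])
print('w-k',np.linalg.norm(w-k),np.arctan2(*(k-w)[1::-1]), 'hdg',(k-w)[:2])
d=(k-w)[:2]/np.linalg.norm((k-w)[:2]);pv=w[:2]+.054*d;print('pivot pred',pv,np.linalg.norm(t[:2]-pv))
a=np.arctan2(d[1],d[0])
for l in(-.4,.4): b=a-l; print(l,pv+.036*np.array([np.cos(b),np.sin(b)]))
print('handle heading',a)
E
```

```text
wheel [ 0.65601324 -0.14543393  0.086     ] [ 0.6502954  -0.14228957  0.086     ]
knob [ 0.48906656 -0.15269594  0.134     ] [ 0.48182522 -0.15276744  0.134     ]
tab [ 0.56866853 -0.163828    0.118     ] [ 0.56941303 -0.16515833  0.118     ]
piv [ 0.60281388 -0.14702589  0.095     ]
[[ 0.7344256   0.13263955]
 [ 0.71702531 -0.20720696]
 [ 0.59077215 -0.19924578]
 [ 0.60500952  0.13807114]] [np.float64(0.129530007605681), np.float64(0.3402916723483667), np.float64(0.12650392188918663), np.float64(0.3376172555868578)]
yaw +y dir [np.float64(-0.042182668109944345), np.float64(-0.051155747678146235)]
w-k 0.17386182222497082 -3.098121069758665 hdg [-0.16694669 -0.00726201]
pivot pred [ 0.60206426 -0.14778065] 0.03705121166746817
-0.4 [ 0.56954663 -0.16322745]
0.4 [ 0.56832815 -0.13521582]
handle heading -3.098121069758665
```

Call:
{"fn": "step_arm", "kwargs": {"plan": [[[40, 25, 20, -0.05, 0], [75, 53, 20, -0.15, 0], [105, 80, 20, -0.25, 0], [135, 108, 20, -0.35, 0], [165, 136, 20, -0.41, 0], [195, 164, 20, -0.41, 0], [225, 192, 20, -0.41, 0], [250, 218, 20, -0.41, 0]]]}}

```text
time: 0.77
tool_pos: [0.4689, -0.2864, 0.2249]
ee_rot: [-3.141, 0.001, 0.001]
wrist_force: [0.6, -1.3, 0.7]
width: 0.0442
```

Call:
{"fn": "step_arm", "kwargs": {"plan": [[[28, 25, 0, 0, 0], [56, 50, 0, 0, 0], [80, 71, 0, 0, 0], [96, 82, -20, 0, 0], [96, 83, -50, 0, 0], [96, 83, -75, 0, 0], [96, 83, -75, 0, 0]]]}}

```text
time: 1.35
tool_pos: [0.5605, -0.2027, 0.1429]
ee_rot: [-3.136, 0.012, 0.002]
wrist_force: [-0.5, -0.7, -1.1]
width: 0.0008
```

```bash
python3 - <<'E'
from h import *
o=robot.get_obs();print(o['tool_pos'],o['ee_rot'],o['wrist_force'],o['width'],o['time'])
s=snap('wrist','w1.png'); R=Rn.from_euler('xyz',o['ee_rot']).as_matrix()
T=np.array(s['T_tool_cam']); Rc=R@T[:3,:3]; oc=o['tool_pos']+R@T[:3,3]
np.savez('w1.npz',frame=s['frame'],camera_matrix=s['camera_matrix'],origin=oc,attitude=Rn.from_matrix(Rc).as_euler('xyz'))
def px(P):
    q=np.array(s['camera_matrix'])@Rc.T@(np.array(P)-oc);return q[:2]/q[2]
for P in([.5695,-.1635,.118],[.489,-.1527,.134],[.656,-.1454,.086],[.6020,-.1478,.095]):print(px(P))
E
```

```text
[ 0.56053122 -0.20274341  0.14287801] [-3.13591312e+00  1.23966317e-02  2.10103880e-03] [-0.4871827  -0.66737756 -1.06183315] 0.0007668923946638434 1.35
[200.15644302 201.00888716]
[186.93383528 309.9373737 ]
[178.38555387  77.8102749 ]
[183.28136173 151.38161562]
```

View pics/w1.png

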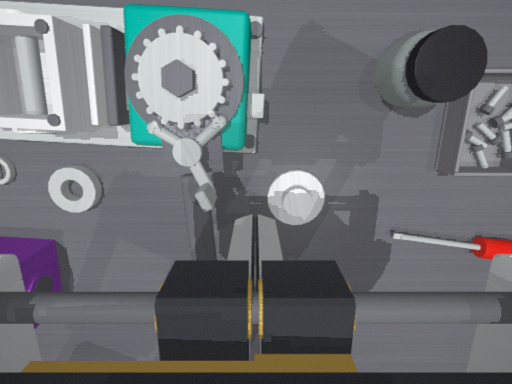

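The wrist view agrees with my estimates to about 3 mm (wheel at 178,78, tab at 206,200), so I'll lower beside the tab and push in +y.

Call:
{"fn": "step_arm", "kwargs": {"plan": [[[2, 0, -25, 0, 0], [2, 0, -45, 0, 0], [2, 0, -45, 0, 0], [2, 0, -45, 0, 0]]]}}

```text
time: 1.73
tool_pos: [0.5657, -0.2054, 0.1062]
ee_rot: [-3.142, 0.0, 0.0]
wrist_force: [0.4, 0.1, -0.1]
width: 0.0002
```

Call:
{"fn": "step_arm", "kwargs": {"plan": [[[0, 5, 0, 0, 0], [0, 10, 0, 0, 0], [0, 15, 0, 0, 0], [0, 19, 0, 0, 0], [0, 23, 0, 0, 0]]]}}

```text
time: 2.15
tool_pos: [0.566, -0.1819, 0.1065]
ee_rot: [3.14, -0.001, 0.001]
wrist_force: [-1.9, -1.9, 0.4]
width: 0.0005
```

Call:
{"fn": "step_arm", "kwargs": {"plan": [[[0, 4, -2, 0, 0], [0, 8, -3, 0, 0], [0, 12, -3, 0, 0], [0, 16, -3, 0, 0], [0, 20, -3, 0, 0], [0, 22, -3, 0, 0]]]}}

```text
time: 2.65
tool_pos: [0.5653, -0.1599, 0.1022]
ee_rot: [3.141, 0.001, 0.001]
wrist_force: [-2.0, -3.1, 0.4]
width: 0.0006
```

Call:
{"fn": "step_arm", "kwargs": {"plan": [[[0, 2, 0, 0, 0], [0, 4, 0, 0, 0], [0, 5, 0, 0, 0], [0, 6, 0, 0, 0], [0, 6, 0, 0, 0]]]}}

```text
time: 3.07
tool_pos: [0.5659, -0.1543, 0.1023]
ee_rot: [3.141, 0.0, 0.001]
wrist_force: [-1.8, -4.1, -1.4]
width: 0.0004
```

```bash
cat >> h.py <<'E'
def wrist(f):
    o=robot.get_obs();print(o['tool_pos'],o['ee_rot'],o['wrist_force'],o['time'])
    s=snap('wrist',f+'.png'); R=Rn.from_euler('xyz',o['ee_rot']).as_matrix()
    T=np.array(s['T_tool_cam']); Rc=R@T[:3,:3]; oc=o['tool_pos']+R@T[:3,3]
    np.savez(f+'.npz',frame=s['frame'],camera_matrix=s['camera_matrix'],origin=oc,attitude=Rn.from_matrix(Rc).as_euler('xyz'))
E
python3 -c "
from h import *
wrist('w2')"
```

```text
[ 0.56587168 -0.1542892   0.10232651] [3.14107264e+00 1.46626699e-05 6.47564666e-04] [-1.76920132 -4.14839235 -1.43465024] 3.0667
```

View pics/w2.png

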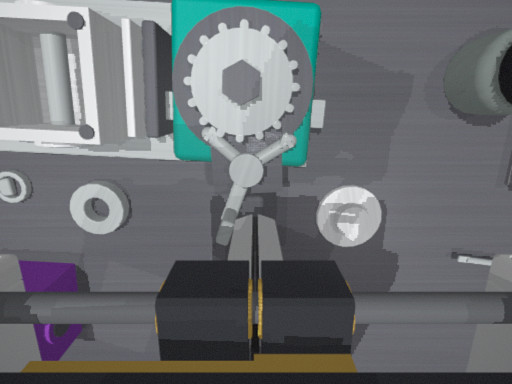

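```bash
python3 - <<'E'
from h import *
w=onz('w2',(242,82),.086);p=onz('w2',(246,170),.095);t=onz('w2',(229,226),.118)
print(w,p,t,np.linalg.norm((p-w)[:2]),np.linalg.norm((t-p)[:2]))
a=lambda v:np.arctan2(v[1],v[0])%(2*np.pi)
print(a(p-w),a(t-p),'lever',a(p-w)-a(t-p),'lever w/ old handle',3.185-a(t-p))
E
```

```text
[ 0.65606869 -0.14671279  0.086     ] [ 0.60185705 -0.1491256   0.095     ] [ 0.5727074  -0.13949614  0.118     ] 0.054265306163863214 0.030698999486978105
3.1860705131609457 2.822533382888104 lever 0.36353713027284185 lever w/ old handle 0.3624666171118962
```

Lever reads about 0.36 and the handle hasn't moved. I'll add a small extra push, then back off, rise and straddle the knob loosely.

Call:
{"fn": "step_arm", "kwargs": {"plan": [[[0, 2, 0, 0, 0], [0, 2, 0, 0, 0], [0, -8, 0, 0, 0], [0, -16, 5, 0, 0], [0, -16, 40, 0, 0], [-20, -10, 65, 0, 32], [-55, -3, 65, -0.02, 32], [-80, 0, 65, 0.04, 32]]]}}

```text
time: 3.78
tool_pos: [0.4862, -0.154, 0.1708]
ee_rot: [3.141, -0.005, 0.042]
wrist_force: [0.2, -1.0, 0.0]
width: 0.0171
```

Call:
{"fn": "step_arm", "kwargs": {"plan": [[[0, 0, 0, 0, 32], [0, 0, 0, 0, 32]]]}}

```text
time: 3.95
tool_pos: [0.4858, -0.154, 0.1687]
ee_rot: [-3.141, -0.003, 0.04]
wrist_force: [-0.6, -0.0, -1.0]
width: 0.0288
```

```bash
python3 - <<'E'
from h import *
wrist('w3'); s=snap('top','t3.png'); np.savez('t3.npz',**{k:np.array(v) for k,v in s.items()})
E
```

```text
[ 0.48578951 -0.1540218   0.16867104] [-3.14140040e+00 -2.69821086e-03  3.98309580e-02] [-0.58229855 -0.01041741 -0.99146961] 3.95
```

View pics/w3.png

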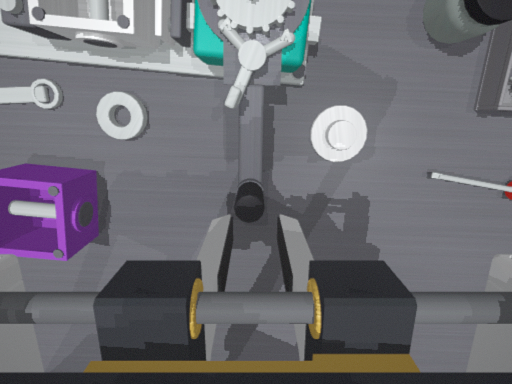

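```bash
python3 - <<'E'
from h import *
k=onz('w3',(249,208),.134);p=onz('w3',(252,55),.095);t=onz('w3',(236,96),.118);w=np.array([.656,-.1465])
a=lambda v:np.arctan2(v[1],v[0])%(2*np.pi)
print(k,np.linalg.norm(k[:2]-w),p,t,a(k[:2]-w),a(p[:2]-w),a(k-p)-a(t-p))
for th in np.arange(-.8,.81,.1):
    h=3.095-th; print(round(th,2),np.round(1000*(.17*np.array([np.cos(h),np.sin(h)])-.17*np.array([np.cos(3.185),np.sin(3.185)]))),round(-th-.09,2))
E
```

```text
[ 0.48637239 -0.15004945  0.134     ] 0.16966474601261014 [ 0.60078397 -0.14760027  0.095     ] [ 0.56839579 -0.13713494  0.118     ] 3.162514556771473 3.161516685347265 0.3339358228377529
-0.8 [  46. -109.] 0.71
-0.7 [ 35. -96.] 0.61
-0.6 [ 25. -82.] 0.51
-0.5 [ 17. -67.] 0.41
-0.4 [ 10. -51.] 0.31
-0.3 [  5. -35.] 0.21
-0.2 [  2. -19.] 0.11
-0.1 [ 0. -2.] 0.01
-0.0 [ 0. 15.] -0.09
0.1 [ 2. 32.] -0.19
0.2 [ 5. 49.] -0.29
0.3 [10. 65.] -0.39
0.4 [17. 81.] -0.49
0.5 [25. 96.] -0.59
0.6 [ 34. 110.] -0.69
0.7 [ 45. 123.] -0.79
0.8 [ 57. 135.] -0.89
```

Handle is at about −0.07 and the lever is still over. Lowering around the knob, then stroking back.

Call:
{"fn": "step_arm", "kwargs": {"plan": [[[0, 3, 0, 0, 38], [0, 3.5, 0, 0, 38], [0, 3.5, -25, 0, 38], [0, 3.5, -50, 0, 38], [0, 3.5, -74, 0, 38], [0, 3.5, -74, 0, 38], [0, 3.5, -74, 0, 38]]]}}

```text
time: 4.63
tool_pos: [0.4852, -0.15, 0.092]
ee_rot: [-3.14, 0.004, 0.041]
wrist_force: [0.1, -0.0, 0.8]
width: 0.0357
```

Call:
{"fn": "step_arm", "kwargs": {"plan": [[[0, -10, 0, 0, 38], [2, -23, 0, 0.07, 38], [5, -39, 0, 0.17, 38], [10, -55, 0, 0.27, 38], [17, -71, 0, 0.37, 38], [25, -86, 0, 0.47, 38], [35, -100, 0, 0.57, 38], [46, -113, 0, 0.67, 38]]]}}

```text
time: 5.3
tool_pos: [0.5328, -0.2645, 0.0952]
ee_rot: [3.141, -0.002, 0.715]
wrist_force: [-0.3, 3.7, -0.9]
width: 0.036
```

```bash
python3 - <<'E'
from h import *
o=robot.get_obs();print(o['tool_pos'],o['ee_rot'],o['wrist_force'],o['width'])
W=np.array([.656,-.1465]);r=o['tool_pos'][:2]-W;print(np.linalg.norm(r),3.095-np.arctan2(r[1],r[0])%(2*np.pi))
E
```

```text
[ 0.53279063 -0.26447503  0.0952157 ] [ 3.14104221e+00 -1.88386055e-03  7.15403831e-01] [-0.34769661  3.66260966 -0.90610638] 0.03603711000196174
0.17058328053570354 -0.8102915901430654
```

Call:
{"fn": "step_arm", "kwargs": {"plan": [[[-11, 13, 0, -0.1, 38], [-21, 27, 0, -0.2, 38], [-29, 42, 0, -0.3, 38], [-36, 58, 0, -0.4, 38]]]}}

```text
time: 5.63
tool_pos: [0.4967, -0.2096, 0.0949]
ee_rot: [3.134, -0.001, 0.304]
wrist_force: [2.9, -6.5, -6.0]
width: 0.0357
```

Call:
{"fn": "step_arm", "kwargs": {"plan": [[[-2.5, 8, 0, -0.05, 38], [-5, 16, 0, -0.1, 38], [-6.5, 24, 0, -0.15, 38], [-8, 32, 0, -0.2, 38]]]}}

```text
time: 5.97
tool_pos: [0.4877, -0.1772, 0.0951]
ee_rot: [3.134, 0.0, 0.107]
wrist_force: [-2.7, -7.2, -3.3]
width: 0.0358
```

```bash
cat > st.py <<'E'
from h import *
o=robot.get_obs();W=np.array([.656,-.1465]);r=o['tool_pos'][:2]-W;R=np.linalg.norm(r);h=np.arctan2(r[1],r[0])%(2*np.pi)
f=o['wrist_force'];t=np.array([np.sin(h),-np.cos(h)]) # direction of growing handle
print('r',R,'TCP th',3.095-h,'knob th',3.095-h-.035,'push',-f[:2]@t,'radial',f[:2]@r/R,'fz',f[2],o['ee_rot'][2],o['joint_positions'][5],o['tool_pos'],o['time'])
E
python3 st.py
```

```text
r 0.17104408107830296 TCP th -0.22730432054818195 knob th -0.262304320548182 push 6.636856386164276 radial 3.906960855081734 fz -3.2696632761500264 0.10669788182763296 1.0111739176535426 [ 0.48774119 -0.1772417   0.09506735] 5.9667
```

Call:
{"fn": "step_arm", "kwargs": {"plan": [[[-1, 8, 0, -0.05, 38], [-2, 17, 0, -0.1, 38], [-2, 25, 0, -0.15, 38]]]}}

```text
time: 6.22
tool_pos: [0.485, -0.1521, 0.0951]
ee_rot: [3.135, 0.001, -0.044]
wrist_force: [-5.5, -7.9, -1.5]
width: 0.0362
```

```bash
python3 st.py
```

```text
r 0.17107091186070356 TCP th -0.07951806901524039 knob th -0.11451806901524039 push 7.715787318362798 radial 5.729101718471263 fz -1.5090187381091615 -0.04359775591316328 1.2043724438191727 [ 0.48502181 -0.15213156  0.09505825] 6.2167
```

Call:
{"fn": "step_arm", "kwargs": {"plan": [[[0, 5, 0, -0.03, 38], [0, 9, 0, -0.05, 38], [0, 9, 0, -0.05, 38]]]}}

```text
time: 6.47
tool_pos: [0.4853, -0.142, 0.0951]
ee_rot: [3.137, 0.001, -0.091]
wrist_force: [-2.9, -3.8, -1.2]
width: 0.0359
```

```bash
python3 st.py; python3 - <<'E'
from h import *
s=snap('top','t4.png'); f=s['frame'][150:270,190:340]; cv2.imwrite('pics/t4c.png',cv2.resize(f,(750,600),interpolation=cv2.INTER_CUBIC)[:,:,::-1])
E
```

```text
r 0.17080651482089568 TCP th -0.020453303455789662 knob th -0.055453303455789665 push 3.9088012482935333 radial 2.8308645540958333 fz -1.241808800340052 -0.09070603237897323 1.268534384923976 [ 0.48525183 -0.14203574  0.09514915] 6.4667
```

View pics/t4c.png

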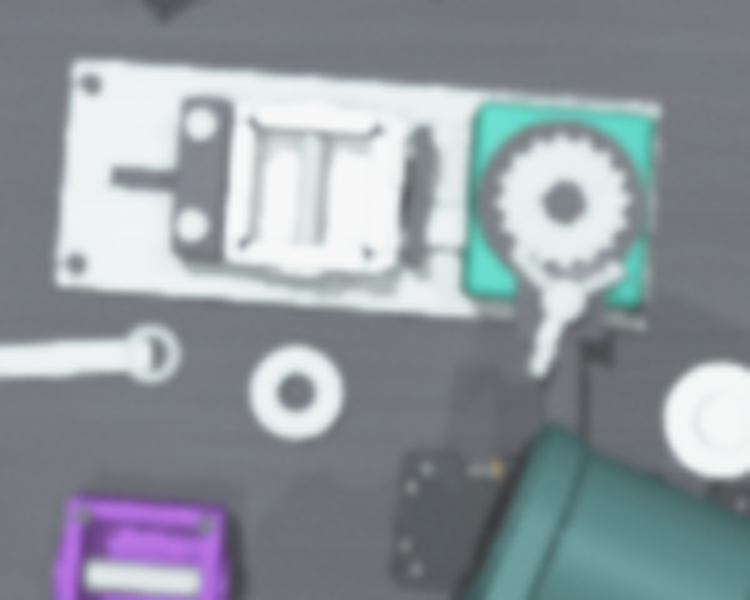

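The jaw has advanced almost to the housing and the lever is over. I'll continue in smaller steps and watch the force.

Call:
{"fn": "step_arm", "kwargs": {"plan": [[[0.5, 5, 0, -0.03, 38], [1, 10, 0, -0.06, 38], [1.5, 15, 0, -0.09, 38]]]}}

```text
time: 6.77
tool_pos: [0.4868, -0.128, 0.0952]
ee_rot: [3.135, -0.0, -0.182]
wrist_force: [-4.8, -6.9, -1.1]
width: 0.0356
```

```bash
python3 st.py
```

```text
r 0.17019379464912118 TCP th 0.06226110481730629 knob th 0.027261104817306286 push 7.330469154128947 radial 3.9874521169704593 fz -1.1020395159818774 -0.1824466619214784 1.388468153933539 [ 0.48681354 -0.12801033  0.09524045] 6.7667
```

Call:
{"fn": "step_arm", "kwargs": {"plan": [[[0.5, 5, 0, -0.03, 38], [1.5, 10, 0, -0.06, 38], [2.5, 15, 0, -0.09, 38]]]}}

```text
time: 7.02
tool_pos: [0.4891, -0.1127, 0.0952]
ee_rot: [3.136, 0.0, -0.272]
wrist_force: [-4.7, -5.6, 0.1]
width: 0.0362
```

```bash
python3 st.py
```

```text
r 0.17029474888890647 TCP th 0.15303928838552894 knob th 0.11803928838552893 push 6.403064885759852 radial 3.4530487529572933 fz 0.11594735357758906 -0.27231006183785356 1.5084938611726142 [ 0.48908737 -0.11272909  0.09522358] 7.0167
```

Call:
{"fn": "step_arm", "kwargs": {"plan": [[[1, 5, 0, -0.03, 38], [2, 10, 0, -0.06, 38], [3.5, 15, 0, -0.09, 38]]]}}

```text
time: 7.27
tool_pos: [0.4928, -0.0976, 0.0952]
ee_rot: [3.136, -0.001, -0.362]
wrist_force: [-4.6, -5.6, -0.6]
width: 0.0358
```

```bash
python3 st.py
```

```text
r 0.17038643327846034 TCP th 0.24428645027137463 knob th 0.20928645027137463 push 6.651967417431091 radial 2.780448112465234 fz -0.590910982709991 -0.36213900256880605 1.6291638963929984 [ 0.49277114 -0.09763411  0.095241  ] 7.2667
```

Call:
{"fn": "step_arm", "kwargs": {"plan": [[[1.5, 5, 0, -0.03, 38], [3, 10, 0, -0.06, 38], [4.5, 14.5, 0, -0.09, 38]]]}}

```text
time: 7.52
tool_pos: [0.4975, -0.0841, 0.0952]
ee_rot: [3.134, -0.002, -0.452]
wrist_force: [-4.7, -8.6, -1.2]
width: 0.036
```

```bash
python3 st.py
```

```text
r 0.17037017901153775 TCP th 0.32852304197805626 knob th 0.29352304197805623 push 9.703047391755403 radial 1.2329154669683282 fz -1.1815333586995445 -0.4522406139933455 1.7494661721340994 [ 0.49747647 -0.08407974  0.09522139] 7.5167
```

It's firming: 9.7 N, or about 40 N of clamping. Smaller steps now.

Call:
{"fn": "step_arm", "kwargs": {"plan": [[[1, 2.5, 0, -0.015, 38], [2, 5, 0, -0.03, 38], [2, 5, 0, -0.03, 38]]]}}

```text
time: 7.77
tool_pos: [0.4995, -0.0791, 0.0952]
ee_rot: [3.134, -0.002, -0.481]
wrist_force: [-4.8, -8.7, -0.5]
width: 0.0361
```

```bash
python3 st.py
```

```text
r 0.17043097967055712 TCP th 0.36010233362974686 knob th 0.32510233362974683 push 9.826660735035388 radial 0.9441405335331041 fz -0.4688619902041905 -0.48093612124213125 1.7887655526304818 [ 0.49947053 -0.07908158  0.09519517] 7.7667
```

Call:
{"fn": "step_arm", "kwargs": {"plan": [[[1, 2.5, 0, -0.015, 38], [2, 5, 0, -0.03, 38], [2.5, 6.5, 0, -0.04, 38]]]}}

```text
time: 8.02
tool_pos: [0.502, -0.0737, 0.0952]
ee_rot: [3.133, -0.004, -0.522]
wrist_force: [-4.5, -10.7, -0.6]
width: 0.0363
```

```bash
python3 st.py
```

```text
r 0.17036112678257612 TCP th 0.39499405596681525 knob th 0.3599940559668152 push 11.573004872048486 radial -0.4925640370140072 fz -0.620960004936583 -0.5216920121348856 1.8426356674941036 [ 0.50198082 -0.073692    0.09517666] 8.0167
```

Call:
{"fn": "step_arm", "kwargs": {"plan": [[[1, 2, 0, -0.01, 38], [2, 4.5, 0, -0.03, 38], [3, 6.5, 0, -0.045, 38]]]}}

```text
time: 8.27
tool_pos: [0.505, -0.0678, 0.0952]
ee_rot: [3.132, -0.005, -0.567]
wrist_force: [-6.2, -11.8, -1.5]
width: 0.036
```

```bash
python3 st.py; python3 - <<'E'
from h import *
s=snap('top','t5.png'); f=s['frame'][150:270,190:340]; cv2.imwrite('pics/t5c.png',cv2.resize(f,(750,600),interpolation=cv2.INTER_CUBIC)[:,:,::-1])
E
```

```text
r 0.17027155012287443 TCP th 0.4335729832912363 knob th 0.39857298329123625 push 13.344110544349167 radial 0.07576150171165685 fz -1.5190686250246863 -0.5671662114269862 1.9017370705334904 [ 0.50498303 -0.06784713  0.09515034] 8.2667
```

View pics/t5c.png

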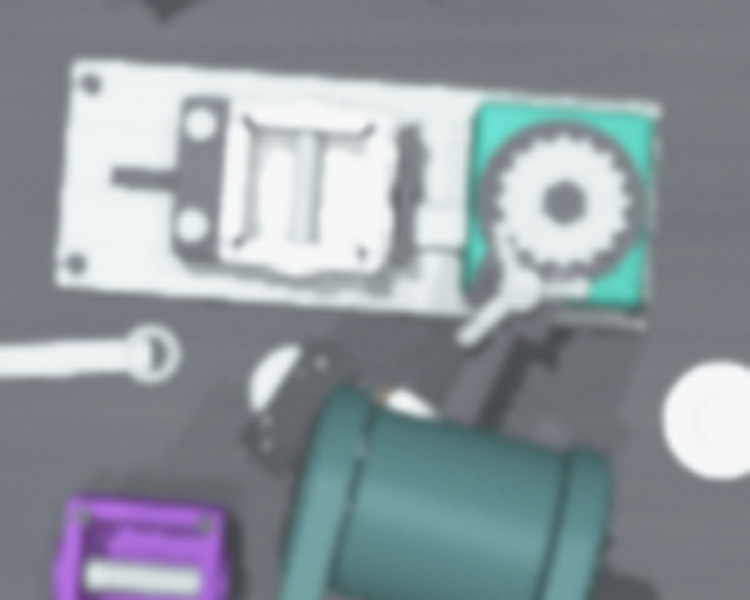

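At 13.3 N (about 85 N of clamping) it is clearly firm, and the housing sits flush on the stop. Backing off gently while checking whether the handle follows.

Call:
{"fn": "step_arm", "kwargs": {"plan": [[[0, 0, 0, 0, 38], [-1, -2, 0, 0, 38], [-2, -4, 0, 0, 38], [-2.5, -5.5, 0, 0, 38], [-2.5, -5.5, 0, 0, 38]]]}}

```text
time: 8.73
tool_pos: [0.5039, -0.0705, 0.0953]
ee_rot: [3.139, -0.005, -0.565]
wrist_force: [-1.4, -6.8, -1.6]
width: 0.0359
```

```bash
python3 st.py
```

```text
r 0.17000842772967886 TCP th 0.41693840193286524 knob th 0.3819384019328652 push 6.683622573537127 radial -1.734586083449469 fz -1.5525357085571703 -0.5654778951309773 1.8889799803848617 [ 0.50393098 -0.07048764  0.09530013] 8.7333
```

Call:
{"fn": "step_arm", "kwargs": {"plan": [[[-1, -2, 0, 0, 38], [-2, -4, 0, 0, 38], [-2, -4, 0, 0, 38], [-2, -4, 0, 0, 38]]]}}

```text
time: 9.07
tool_pos: [0.5019, -0.0729, 0.0952]
ee_rot: [3.141, -0.004, -0.565]
wrist_force: [-0.3, -5.2, 3.8]
width: 0.0358
```

```bash
python3 st.py
```

```text
r 0.17075678653690102 TCP th 0.3990490613555395 knob th 0.3640490613555395 push 4.82168567861169 radial -1.9686887174752414 fz 3.7906710744090217 -0.5645970106280696 1.8808601132702427 [ 0.5019203  -0.07289751  0.09516395] 9.0667
```

Call:
{"fn": "step_arm", "kwargs": {"plan": [[[-1, -2, 0, 0, 38], [-2, -4, 0, 0, 38], [-2, -4, 0, 0, 38], [-2, -4, 0, 0, 38]]]}}

```text
time: 9.4
tool_pos: [0.4986, -0.0755, 0.0936]
ee_rot: [3.141, 0.0, -0.564]
wrist_force: [-2.1, -2.2, 3.0]
width: 0.0359
```

```bash
python3 st.py; python3 - <<'E'
from h import *
wrist('w6')
E
```

```text
r 0.17266047998782402 TCP th 0.3771042221795393 knob th 0.3421042221795393 push 2.8775794444528326 radial 1.0385999459094646 fz 3.028732657878567 -0.5642335297536687 1.8722907830775857 [ 0.49860698 -0.07551354  0.0935758 ] 9.4
[ 0.49860698 -0.07551354  0.0935758 ] [ 3.14139030e+00  4.80632015e-04 -5.64233530e-01] [-2.12983057 -2.19612729  3.02873266] 9.4
```

View pics/w6.png

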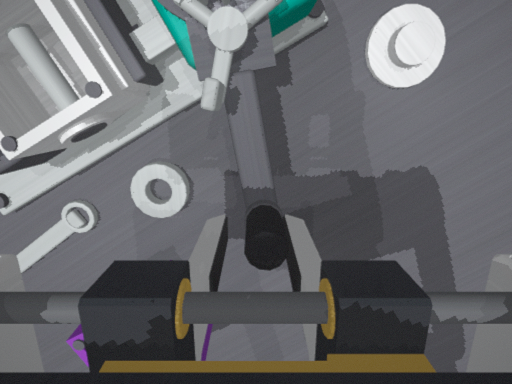

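```bash
python3 - <<'E'
from h import *
W=np.array([.656,-.1465])
f=cam('w6')[0]
m=(f.max(2)<45).astype(np.uint8);m[:195]=0;m[275:]=0;m[:,:240]=0;m[:,292:]=0
n,l,st,c=cv2.connectedComponentsWithStats(m);i=1+st[1:,4].argmax();print(st[i],c[i])
for uv in((262,250),(266,250),(270,250)):
    k=onz('w6',uv,.134)[:2]-W;print(k,np.linalg.norm(k),3.095-np.arctan2(k[1],k[0])%(2*np.pi))
for uv in((227,28),(229,28)):
    k=onz('w6',uv,.095)[:2]-W;print('piv',np.linalg.norm(k),3.095-np.arctan2(k[1],k[0])%(2*np.pi))
E
```

```text
[ 245  205   47   70 2408] [267.26370432 238.65614618]
[-0.15633479  0.06459593] 0.16915436856153077 0.3452322052526311
[-0.15743654  0.06285152] 0.16951866386928846 0.33323951756893155
[-0.15853827  0.06110713] 0.16990722897978905 0.3213001078489932
piv 0.05497760690994163 0.3327535860655604
piv 0.05518707816764898 0.3133924544264053
```

Call:
{"fn": "step_arm", "kwargs": {"plan": [[[-0.5, -2, 0, 0, 38], [-1, -3, 0, 0, 38], [-1, -3, 0, 0, 38], [-1, -3, 0, 0, 38]]]}}

```text
time: 9.78
tool_pos: [0.4977, -0.0784, 0.0932]
ee_rot: [-3.142, 0.001, -0.564]
wrist_force: [-0.3, -2.1, 0.4]
width: 0.0356
```

```bash
python3 st.py
```

```text
r 0.1723645620642048 TCP th 0.35949440903663854 knob th 0.3244944090366385 push 2.0751390001208305 radial -0.6046460122808536 fz 0.41075955534287 -0.5642351457554466 1.8659571770222985 [ 0.49765324 -0.07841296  0.09322376] 9.7833
```

Call:
{"fn": "step_arm", "kwargs": {"plan": [[[-1, -2, 0, 0, 38], [-2, -4, 0, 0, 38], [-2, -4, 0, 0, 38], [-2, -4, 0, 0, 38]]]}}

```text
time: 10.12
tool_pos: [0.4956, -0.0827, 0.0932]
ee_rot: [3.141, 0.001, -0.564]
wrist_force: [0.5, -0.8, -0.6]
width: 0.0357
```

```bash
cat > kn.py <<'E'
from h import *
import sys
n=sys.argv[1]; wrist(n); W=np.array([.656,-.1465]); f=cam(n)[0]
m=(f.max(2)<45).astype(np.uint8);m[:195]=0;m[275:]=0;m[:,:225]=0;m[:,300:]=0
_,l,st,c=cv2.connectedComponentsWithStats(m);i=1+st[1:,4].argmax();b=st[i];print(b)
for row in(240,245,250): 
    x=np.where(l[row]==i)[0]; k=onz(n,((x[0]+x[-1])/2,row),.134)[:2]-W;print(row,x[0],x[-1],np.linalg.norm(k),'th',3.095-np.arctan2(k[1],k[0])%(2*np.pi))
E
python3 st.py; python3 kn.py w7
```

```text
r 0.17266959827506984 TCP th 0.3321228008138082 knob th 0.29712280081380815 push 0.5815179894518168 radial -0.7717663530248867 fz -0.5726536455061609 -0.564453604433999 1.857156147391641 [ 0.49556571 -0.08265934  0.0931669 ] 10.1167
[ 0.49556571 -0.08265934  0.0931669 ] [ 3.14129616e+00  6.65408277e-04 -5.64453604e-01] [ 0.5020762  -0.82565487 -0.57265365] 10.1167
[ 245  205   55   70 2540]
240 246 289 0.1643748103614605 th 0.2753872696827906
245 245 291 0.16714994996134105 th 0.27770815511703706
250 245 292 0.16995313429870626 th 0.27997483230109355
```

The handle follows my finger back. I'll let it go fully, then re-drive gently to learn whether the clamping force was held.

Call:
{"fn": "step_arm", "kwargs": {"plan": [[[-1, -2, 0, 0, 38], [-2, -4, 0, 0, 38], [-2, -4, 0, 0, 38], [-2, -4, 0, 0, 38]]]}}

```text
time: 10.5
tool_pos: [0.4939, -0.0866, 0.0936]
ee_rot: [-3.141, -0.0, -0.564]
wrist_force: [0.7, 0.2, 0.1]
width: 0.0358
```

```bash
python3 st.py; python3 kn.py w8
```

```text
r 0.17285828405120876 TCP th 0.3075285996911781 knob th 0.27252859969117804 push -0.4275216185437285 radial -0.6290713290390789 fz 0.07964691426985325 -0.5644088510218026 1.8483425351583516 [ 0.4938673  -0.08655858  0.09358348] 10.5
[ 0.4938673  -0.08655858  0.09358348] [-3.14129726e+00 -3.17837900e-06 -5.64408851e-01] [0.73828852 0.18285385 0.07964691] 10.5
[ 241  205   59   70 2614]
240 242 290 0.16483540741796263 th 0.254271694308724
245 241 291 0.16754266966535789 th 0.25844360412040235
250 241 292 0.17034424254172037 th 0.26105615062431253
```

Call:
{"fn": "step_arm", "kwargs": {"plan": [[[0, 0, 0, 0, 38], [0, 0, 0, 0, 38], [1, 2, 0, 0, 38], [1, 2.5, 0, 0, 38], [1, 2.5, 0, 0, 38]]]}}

```text
time: 10.97
tool_pos: [0.4948, -0.0845, 0.0935]
ee_rot: [3.14, -0.001, -0.564]
wrist_force: [-0.5, -2.6, 0.8]
width: 0.0356
```

```bash
python3 st.py; python3 kn.py w9
```

```text
r 0.17266790297893184 TCP th 0.32042385879795354 knob th 0.2854238587979535 push 2.612326040438771 radial -0.4540813452033975 fz 0.8202662418814683 -0.5641452820355268 1.8538302781569425 [ 0.49483142 -0.08454119  0.09349612] 10.9667
[ 0.49483142 -0.08454119  0.09349612] [ 3.14035074e+00 -5.08792515e-04 -5.64145282e-01] [-0.51354634 -2.60128956  0.82026624] 10.9667
[ 245  205   55   70 2527]
240 246 290 0.16474986919143067 th 0.2620956154146237
245 245 291 0.16746174262305094 th 0.26610733019025545
250 245 292 0.1702659263881926 th 0.26856033670721224
```

Call:
{"fn": "step_arm", "kwargs": {"plan": [[[1, 2, 0, 0, 38], [2, 4, 0, 0, 38], [2, 4, 0, 0, 38]]]}}

```text
time: 11.27
tool_pos: [0.4956, -0.0816, 0.0935]
ee_rot: [3.137, 0.001, -0.565]
wrist_force: [-4.3, -5.4, 1.5]
width: 0.0358
```

```bash
python3 st.py
```

```text
r 0.17302347656317865 TCP th 0.33803742972028994 knob th 0.3030374297202899 push 6.618961346753694 radial 1.9444728428029239 fz 1.458149061533079 -0.5647972547496634 1.862983235756318 [ 0.49561809 -0.08157878  0.09345197] 11.2667
```

Call:
{"fn": "step_arm", "kwargs": {"plan": [[[1, 2, 0, 0, 38], [2, 4, 0, 0, 38], [2, 4, 0, 0, 38]]]}}

```text
time: 11.52
tool_pos: [0.4965, -0.0784, 0.0934]
ee_rot: [3.134, 0.002, -0.565]
wrist_force: [-7.0, -7.7, 2.9]
width: 0.0358
```

```bash
python3 st.py
```

```text
r 0.17340918392091897 TCP th 0.3570480741584863 knob th 0.32204807415848624 push 9.82818184964639 radial 3.3716835227463924 fz 2.9058177424267537 -0.5653166485501575 1.8718517513853727 [ 0.49652648 -0.07839023  0.09338719] 11.5167
```

The force–angle curve repeats, so the wheel may have slipped back. I'll measure wheel rotation directly from the tooth phase in the top view.

```bash
cat > tp.py <<'E'
from h import *
import sys
def phase(f):
    g=cv2.cvtColor(f,cv2.COLOR_RGB2GRAY).astype(np.float32)
    c=(302.6,190.0); P=cv2.warpPolar(g,(200,1440),c,20,cv2.INTER_CUBIC) # 0.1px/col, 0.25deg rows
    out=[]
    a=np.arange(1440)*2*np.pi/1440
    sel=(a>np.pi*1.0)&(a<2*np.pi) # upper half (row up)
    for r0 in(11.5,12.5,13.5):
        s=P[:,int(r0*10):int(r0*10)+8].mean(1)
        A=np.c_[np.cos(16*a),np.sin(16*a),np.ones_like(a),np.cos(a),np.sin(a),np.cos(2*a),np.sin(2*a)][sel]
        q=np.linalg.lstsq(A,s[sel],rcond=None)[0]; out.append((np.arctan2(q[1],q[0])/16,np.hypot(q[0],q[1])))
    return np.round(out,3).tolist()
for n in sys.argv[1:]:
    import os
    if not os.path.exists(f'pics/{n}.png'): snap('top',n+'.png')
    print(n,phase(cv2.imread(f'pics/{n}.png')[:,:,::-1]))
E
python3 tp.py top t3 t4 t5 t6; python3 st.py
```

```text
top [[0.038, 10.146], [0.049, 15.08], [0.056, 10.046]]
t3 [[0.037, 10.171], [0.048, 15.22], [0.056, 10.254]]
t4 [[-0.055, 10.132], [-0.054, 15.346], [-0.051, 10.266]]
t5 [[-0.034, 10.104], [-0.028, 15.248], [-0.027, 10.652]]
t6 [[-0.102, 9.292], [-0.1, 14.626], [-0.097, 10.052]]
r 0.17341940235237474 TCP th 0.3569347124390392 knob th 0.32193471243903915 push 8.843106254766091 radial 2.8642576553373322 fz 3.03566892876162 -0.5653458679442978 1.8717338553655871 [ 0.49650936 -0.0784043   0.09336631] 11.5667
```

Wheel phase: about 0.07 rad back from its peak after I unloaded, so roughly 35 N was lost. I'll let go and measure at rest.

Call:
{"fn": "step_arm", "kwargs": {"plan": [[[-2, -5, 0, 0, 38], [-4, -10, 0, 0, 38], [-5, -12, 0, 0, 38], [-5, -12, 0, 0, 38], [-5, -12, 0, 0, 38]]]}}

```text
time: 11.98
tool_pos: [0.4941, -0.0878, 0.0935]
ee_rot: [-3.141, -0.0, -0.564]
wrist_force: [0.9, 0.4, 0.4]
width: 0.0358
```

```bash
python3 st.py;python3 tp.py t7
```

```text
r 0.17224348612601453 TCP th 0.3011556488146554 knob th 0.26615564881465537 push -0.7132900550717491 radial -0.6689901672110535 fz 0.35667425250737594 -0.5642982989093395 1.8455863787436735 [ 0.49406659 -0.08780256  0.09352566] 11.9833
t7 [[-0.112, 10.304], [-0.11, 15.762], [-0.105, 10.636]]
```

Call:
{"fn": "step_arm", "kwargs": {"plan": [[[0, 0, 0, 0, 38], [0, 0, 0, 0, 38], [0, 0, 0, 0, 38], [0, 0, 0, 0, 38], [0, 0, 0, 0, 38], [0, 0, 0, 0, 38], [0, 0, 0, 0, 38], [0, 0, 0, 0, 38]]]}}

```text
time: 12.7
tool_pos: [0.4939, -0.0881, 0.0935]
ee_rot: [3.142, 0.0, -0.564]
wrist_force: [0.6, 0.3, 0.9]
width: 0.0355
```

```bash
python3 st.py;python3 tp.py t8; python3 kn.py w10
```

```text
r 0.17235269884323023 TCP th 0.2992430903529053 knob th 0.2642430903529053 push -0.5037039093811272 radial -0.4345017332732327 fz 0.8581877475326861 -0.5641779028514946 1.8454628579929861 [ 0.49385188 -0.08807536  0.09350121] 12.7
t8 [[-0.113, 10.374], [-0.11, 15.905], [-0.105, 10.68]]
[ 0.4938767  -0.08805756  0.09351578] [ 3.14156272e+00 -1.36664309e-05 -5.64173950e-01] [ 0.40649206  0.84459645 -1.05485916] 12.75
[ 239  206   43   64 2205]
240 240 280 0.1635590456806153 th 0.26368405334539746
245 239 281 0.16626789398346614 th 0.2678155065724863
250 239 281 0.1690059689859699 th 0.27185283146875383
```

At rest it holds steady with no creep (phase −0.110), but about 39 N below the peak, so the residual is only about 53 N. I'll retighten to a somewhat higher peak (~16 N at the knob, under 18) and see whether more is kept.

Call:
{"fn": "step_arm", "kwargs": {"plan": [[[2.5, 5, 0, 0, 38], [5, 10, 0, 0, 38], [8, 15, 0, 0, 38], [10.5, 20, 0, 0, 38], [10.5, 20, 0, 0, 38]]]}}

```text
time: 13.22
tool_pos: [0.4999, -0.0699, 0.0933]
ee_rot: [3.131, 0.007, -0.565]
wrist_force: [-13.5, -5.5, 5.7]
width: 0.0359
```

```bash
python3 st.py;python3 tp.py t9
```

```text
r 0.1738669941180424 TCP th 0.4097320939982678 knob th 0.3747320939982678 push 10.885380254075567 radial 9.682109350830029 fz 5.695916024127775 -0.5651214014368799 1.8908146477825587 [ 0.49992341 -0.06988518  0.09325319] 13.2167
t9 [[-0.048, 10.472], [-0.048, 15.448], [-0.048, 10.441]]
```

Call:
{"fn": "step_arm", "kwargs": {"plan": [[[1, 2, 0, 0, 38], [2, 4, 0, -0.02, 38], [2, 4, 0, -0.02, 38]]]}}

```text
time: 13.52
tool_pos: [0.5015, -0.0668, 0.0932]
ee_rot: [3.13, 0.007, -0.586]
wrist_force: [-13.1, -8.7, 6.8]
width: 0.0362
```

```bash
python3 st.py;python3 tp.py t10
```

```text
r 0.173875072811033 TCP th 0.4296125829019566 knob th 0.39461258290195655 push 13.716523536175515 radial 7.629624718969565 fz 6.791046309469853 -0.5864520173879144 1.9198762937162752 [ 0.50147012 -0.06679394  0.09321905] 13.5167
t10 [[-0.037, 10.357], [-0.034, 15.454], [-0.033, 10.789]]
```

Call:
{"fn": "step_arm", "kwargs": {"plan": [[[0, 2, 0, -0.01, 38], [0, 4.5, 0, -0.02, 38], [0, 4.5, 0, -0.02, 38]]]}}

```text
time: 13.82
tool_pos: [0.5033, -0.0634, 0.0933]
ee_rot: [3.13, 0.001, -0.606]
wrist_force: [-8.9, -9.7, 3.4]
width: 0.0359
```

```bash
python3 st.py;python3 tp.py t11
```

```text
r 0.17388108090608576 TCP th 0.4519109225068232 knob th 0.41691092250682316 push 12.783183658967122 radial 3.140644992803601 fz 3.438516668344292 -0.6061752488934007 1.9479019465060174 [ 0.50328042 -0.06336541  0.09327033] 13.8167
t11 [[-0.022, 10.527], [-0.016, 15.479], [-0.011, 10.974]]
```

Call:
{"fn": "step_arm", "kwargs": {"plan": [[[1, 2, 0, -0.01, 38], [2.2, 4.3, 0, -0.02, 38], [2.2, 4.3, 0, -0.02, 38]]]}}

```text
time: 14.12
tool_pos: [0.5054, -0.0594, 0.0933]
ee_rot: [3.13, 0.001, -0.626]
wrist_force: [-8.4, -10.9, 3.5]
width: 0.0361
```

```bash
python3 st.py;python3 tp.py t12
```

```text
r 0.17401384838027653 TCP th 0.4777856318013636 knob th 0.44278563180136354 push 13.63828335877491 radial 1.7649930203705162 fz 3.4515491920916577 -0.6263755649734064 1.9771507325327868 [ 0.50536746 -0.05937563  0.0932509 ] 14.1167
t12 [[0.0, 9.465], [0.009, 15.089], [0.012, 10.876]]
```

Wheel is now 0.037 rad past the earlier peak (about 100–110 N). Letting go and measuring what is kept.

Call:
{"fn": "step_arm", "kwargs": {"plan": [[[-3, -6, 0, 0, 38], [-6, -12, 0, 0, 38], [-9, -18, 0, 0, 38], [-10, -21, 0, 0, 38], [-10, -21, 0, 0, 38], [-10, -21, 0, 0, 38]]]}}

```text
time: 14.67
tool_pos: [0.4984, -0.0773, 0.0935]
ee_rot: [3.14, -0.001, -0.625]
wrist_force: [-1.8, -5.5, 0.1]
width: 0.0356
```

```bash
python3 st.py;python3 tp.py t13; python3 kn.py w11
```

```text
r 0.1721117798576244 TCP th 0.3673482835780173 knob th 0.33234828357801727 push 5.757290679413707 radial -0.5744158414263982 fz 0.1443305236560391 -0.624702194207235 1.9309106671460627 [ 0.4984243  -0.07727311  0.09349733] 14.6667
t13 [[-0.07, 10.148], [-0.068, 14.848], [-0.063, 9.939]]
[ 0.4984384  -0.07728494  0.09350251] [ 3.13946924e+00 -9.27472796e-04 -6.24548625e-01] [-1.96680866 -5.27674652 -0.24319963] 14.7167
[ 245  206   55   69 2524]
240 246 290 0.1642803742727006 th 0.3080501092774095
245 246 291 0.16704984439421103 th 0.310825485000807
250 246 292 0.16984752753861782 th 0.3135360135391738
```

Call:
{"fn": "step_arm", "kwargs": {"plan": [[[0, 0, 0, 0, 38], [0, 0, 0, 0, 38], [0, 0, 0, 0, 38], [0, 0, 0, 0, 38], [0, 0, 0, 0, 38], [0, 0, 0, 0, 38]]]}}

```text
time: 15.27
tool_pos: [0.4985, -0.0773, 0.0935]
ee_rot: [3.139, -0.001, -0.624]
wrist_force: [-0.9, -5.8, 0.1]
width: 0.0354
```

```bash
python3 st.py;python3 tp.py t14
```

```text
r 0.17208678577832254 TCP th 0.367521257241187 knob th 0.332521257241187 push 5.681282307968028 radial -1.5090783250880087 fz 0.08326835641434462 -0.6242635592403705 1.9309451033437228 [ 0.49845916 -0.07725591  0.09349343] 15.2667
t14 [[-0.071, 9.993], [-0.068, 14.765], [-0.064, 9.789]]
```

Call:
{"fn": "step_arm", "kwargs": {"plan": [[[-2, -5, 0, 0, 38], [-4, -10, 0, 0, 38], [-4, -10, 0, 0, 38], [-4, -10, 0, 0, 38], [-4, -10, 0, 0, 38]]]}}

```text
time: 15.73
tool_pos: [0.4946, -0.0859, 0.0935]
ee_rot: [-3.141, 0.0, -0.624]
wrist_force: [-1.1, 0.1, -0.0]
width: 0.0359
```

```bash
python3 st.py;python3 tp.py t15
```

```text
r 0.17237624992525827 TCP th 0.31285990925935137 knob th 0.27785990925935133 push 0.267076382601595 radial 1.04023001025934 fz -0.01078514963975249 -0.6241773487849145 1.9094329711518578 [ 0.4946404  -0.08586461  0.09351104] 15.7333
t15 [[-0.117, 10.421], [-0.114, 15.649], [-0.109, 10.473]]
```

The rest position is limited by drag and depends on how abruptly I release: phase −0.100 after the slow release, −0.110 and −0.114 after the faster ones. I'll tighten again, then release very slowly.

Call:
{"fn": "step_arm", "kwargs": {"plan": [[[2, 5, 0, 0, 38], [4, 10, 0, 0, 38], [6, 14, 0, 0, 38], [8, 18, 0, 0, 38], [10, 22, 0, 0, 38], [11, 25, 0, 0, 38], [12, 27, 0, 0, 38], [12, 27, 0, 0, 38]]]}}

```text
time: 16.45
tool_pos: [0.5025, -0.0623, 0.0933]
ee_rot: [3.13, 0.004, -0.625]
wrist_force: [-11.0, -8.7, 5.0]
width: 0.0357
```

```bash
python3 st.py;python3 tp.py t16
```

```text
r 0.17510076593189222 TCP th 0.45514095693605183 knob th 0.4201409569360518 push 12.937054722820008 radial 5.468772825481523 fz 5.032229182925641 -0.6254930413836783 1.9683404271158433 [ 0.50248038 -0.06228595  0.09325768] 16.45
t16 [[-0.018, 10.27], [-0.011, 15.317], [-0.006, 10.678]]
```

Call:
{"fn": "step_arm", "kwargs": {"plan": [[[0.5, 1, 0, 0, 38], [1, 2, 0, 0, 38], [1.5, 3, 0, 0, 38], [1.5, 3, 0, 0, 38], [1.5, 3, 0, 0, 38]]]}}

```text
time: 16.92
tool_pos: [0.5035, -0.0598, 0.0932]
ee_rot: [3.129, 0.004, -0.626]
wrist_force: [-12.5, -10.6, 5.0]
width: 0.0358
```

```bash
python3 st.py;python3 tp.py t17
```

```text
r 0.17539849084301162 TCP th 0.47027900250870047 knob th 0.43527900250870044 push 15.382685636823783 radial 5.6422312989382 fz 5.003953327596295 -0.6260569471153519 1.974652059522907 [ 0.50351393 -0.05982458  0.09321785] 16.9167
t17 [[-0.008, 9.876], [0.001, 14.651], [0.006, 10.092]]
```

Call:
{"fn": "step_arm", "kwargs": {"plan": [[[-0.25, -0.45, 0, 0, 38], [-0.5, -0.9, 0, 0, 38], [-0.75, -1.35, 0, 0, 38], [-1, -1.8, 0, 0, 38], [-1.25, -2.25, 0, 0, 38], [-1.5, -2.7, 0, 0, 38], [-1.75, -3.15, 0, 0, 38], [-2, -3.6, 0, 0, 38]]]}}

```text
time: 17.63
tool_pos: [0.5029, -0.0613, 0.0934]
ee_rot: [3.135, 0.004, -0.625]
wrist_force: [-8.4, -4.2, 4.2]
width: 0.0357
```

```bash
python3 st.py;python3 tp.py t18
```

```text
r 0.17519161969614008 TCP th 0.4614965666814741 knob th 0.42649656668147407 push 7.698792677226358 radial 5.28226972878166 fz 4.207216165325105 -0.6251161219853412 1.9666902441330592 [ 0.50293934 -0.06126775  0.09335194] 17.6333
t18 [[-0.006, 9.624], [0.001, 14.442], [0.004, 10.128]]
```

Call:
{"fn": "step_arm", "kwargs": {"plan": [[[-0.25, -0.45, 0, 0, 38], [-0.5, -0.9, 0, 0, 38], [-0.75, -1.35, 0, 0, 38], [-1, -1.8, 0, 0, 38], [-1.25, -2.25, 0, 0, 38], [-1.5, -2.7, 0, 0, 38], [-1.75, -3.15, 0, 0, 38], [-2, -3.6, 0, 0, 38]]]}}

```text
time: 18.35
tool_pos: [0.502, -0.0639, 0.0934]
ee_rot: [3.137, 0.003, -0.625]
wrist_force: [-6.1, -2.3, 3.5]
width: 0.0354
```

```bash
python3 st.py;python3 tp.py t19
```

```text
r 0.17477822339555374 TCP th 0.44565682175278365 knob th 0.4106568217527836 push 4.887128928496759 radial 4.261785923015854 fz 3.518281485159112 -0.6246110586319227 1.958786352446899 [ 0.50197285 -0.06389815  0.09344391] 18.35
t19 [[-0.009, 9.863], [-0.001, 14.997], [0.003, 10.338]]
```

Call:
{"fn": "step_arm", "kwargs": {"plan": [[[-0.25, -0.45, 0, 0, 38], [-0.5, -0.9, 0, 0, 38], [-0.75, -1.35, 0, 0, 38], [-1, -1.8, 0, 0, 38], [-1.25, -2.25, 0, 0, 38], [-1.5, -2.7, 0, 0, 38], [-1.75, -3.15, 0, 0, 38], [-2, -3.6, 0, 0, 38]]]}}

```text
time: 19.07
tool_pos: [0.5006, -0.0674, 0.0934]
ee_rot: [3.139, 0.002, -0.624]
wrist_force: [-4.8, -1.5, 2.4]
width: 0.0358
```

```bash
python3 st.py;python3 tp.py t20
```

```text
r 0.17436061997529778 TCP th 0.42457368696402176 knob th 0.3895736869640217 push 3.4822466131991754 radial 3.5879911904943222 fz 2.393316504481973 -0.6243899576630008 1.9507608136491188 [ 0.50063781 -0.06735321  0.09344192] 19.0667
t20 [[-0.027, 10.037], [-0.02, 14.951], [-0.013, 10.541]]
```

Useful calibration: at wheel phase 0 the handle drives at about 15.4 N and back-drives at about 4.9 N. That gives a clamp force of about 110 N and drag of about 0.93 N m, so the holding limit is about 58 N. I'll continue the slow release.

Call:
{"fn": "step_arm", "kwargs": {"plan": [[[-0.25, -0.45, 0, 0, 38], [-0.5, -0.9, 0, 0, 38], [-0.75, -1.35, 0, 0, 38], [-1, -1.8, 0, 0, 38], [-1.25, -2.25, 0, 0, 38], [-1.5, -2.7, 0, 0, 38], [-1.75, -3.15, 0, 0, 38], [-2, -3.6, 0, 0, 38]]]}}

```text
time: 19.78
tool_pos: [0.4998, -0.0706, 0.0934]
ee_rot: [3.141, 0.001, -0.624]
wrist_force: [-4.3, -2.0, 2.2]
width: 0.0358
```

Call:
{"fn": "step_arm", "kwargs": {"plan": [[[-0.25, -0.45, 0, 0, 38], [-0.5, -0.9, 0, 0, 38], [-0.75, -1.35, 0, 0, 38], [-1, -1.8, 0, 0, 38], [-1.25, -2.25, 0, 0, 38], [-1.5, -2.7, 0, 0, 38], [-1.75, -3.15, 0, 0, 38], [-2, -3.6, 0, 0, 38]]]}}

```text
time: 20.45
tool_pos: [0.4985, -0.0744, 0.0934]
ee_rot: [-3.141, -0.001, -0.624]
wrist_force: [-1.7, -2.0, -0.7]
width: 0.0358
```

```bash
python3 st.py;python3 tp.py t21
```

```text
r 0.1732029629996634 TCP th 0.38288877768955176 knob th 0.34788877768955173 push 2.4891375052206595 radial 0.7043514704537623 fz -0.7362354822427253 -0.6241732057672134 1.9342276150917652 [ 0.49852702 -0.07437839  0.09344113] 20.45
t21 [[-0.057, 9.919], [-0.055, 15.185], [-0.051, 10.438]]
```

Call:
{"fn": "step_arm", "kwargs": {"plan": [[[-0.25, -0.45, 0, 0, 38], [-0.5, -0.9, 0, 0, 38], [-0.75, -1.35, 0, 0, 38], [-1, -1.8, 0, 0, 38], [-1.25, -2.25, 0, 0, 38], [-1.5, -2.7, 0, 0, 38], [-1.75, -3.15, 0, 0, 38], [-2, -3.6, 0, 0, 38]]]}}

```text
time: 21.17
tool_pos: [0.4963, -0.0779, 0.0938]
ee_rot: [-3.141, -0.001, -0.624]
wrist_force: [1.3, 0.1, 0.2]
width: 0.0359
```

```bash
python3 st.py;python3 tp.py t22
```

```text
r 0.17384088591717586 TCP th 0.35934772737338605 knob th 0.324347727373386 push -0.6020142966319856 radial -1.1496109224230933 fz 0.16723305932430332 -0.6241619532172089 1.9263011974493995 [ 0.49628691 -0.07785321  0.09376538] 21.1667
t22 [[-0.081, 9.796], [-0.08, 14.833], [-0.076, 10.073]]
```

Contact force is zero and the wheel rests at −0.080, about 70 N and better than before. Moving clear to the middle of the gap, then lifting off.

Call:
{"fn": "step_arm", "kwargs": {"plan": [[[-0.5, -0.9, 0, 0, 38], [-1, -1.8, 0, 0, 38], [-1.5, -2.7, 0, 0, 38], [-1.8, -3.5, 0, 0, 38], [-1.8, -3.5, 0, 0, 38], [-1.8, -3.5, 0, 0, 38]]]}}

```text
time: 21.72
tool_pos: [0.4941, -0.0814, 0.0934]
ee_rot: [3.141, 0.0, -0.624]
wrist_force: [-0.5, -2.3, 0.7]
width: 0.0354
```

```bash
python3 st.py;python3 tp.py t23; python3 kn.py w12
```

```text
r 0.17451075754725437 TCP th 0.3356967273947924 knob th 0.30069672739479236 push 2.3702160939120303 radial -0.3879414313135825 fz 0.7079484195345886 -0.6243043878121375 1.9186394071460828 [ 0.49408665 -0.08139954  0.0934499 ] 21.7167
t23 [[-0.103, 9.449], [-0.102, 14.9], [-0.098, 10.165]]
[ 0.49409055 -0.08142676  0.09344494] [ 3.14128205e+00  3.29148033e-04 -6.24346690e-01] [-0.56343388 -0.93019926  0.88494441] 21.7667
[ 245  202   55   73 2485]
240 245 290 0.16686343665596043 th 0.2766528904716723
245 245 291 0.169616780250714 th 0.279900806321399
250 245 292 0.17239879513436993 th 0.28307516730668025
```

Call:
{"fn": "step_arm", "kwargs": {"plan": [[[-0.25, -0.45, 0, 0, 38], [-0.5, -0.9, 0, 0, 38], [-0.75, -1.35, 0, 0, 38], [-1, -1.8, 0, 0, 38], [-1.25, -2.25, 0, 0, 38], [-1.5, -2.7, 0, 0, 38], [-1.75, -3.15, 0, 0, 38], [-2.2, -4, 0, 0, 38]]]}}

```text
time: 22.48
tool_pos: [0.492, -0.0854, 0.0935]
ee_rot: [3.142, 0.0, -0.624]
wrist_force: [0.3, -0.4, -0.9]
width: 0.0354
```

```bash
python3 st.py;python3 tp.py t24; python3 kn.py w13
```

```text
r 0.17497858726706358 TCP th 0.31023178681684493 knob th 0.2752317868168449 push 0.3246042276494921 radial -0.40619689490004807 fz -0.9177641700241832 -0.6241029271580656 1.9095214789440489 [ 0.49204318 -0.0853799   0.09349713] 22.4833
t24 [[-0.112, 10.241], [-0.108, 15.559], [-0.105, 10.512]]
[ 0.49194123 -0.08553072  0.09349764] [ 3.14138819e+00  2.89393820e-05 -6.24256937e-01] [-0.64253197 -0.58049848  0.31592538] 22.5333
[ 240  202   60   73 2593]
240 240 290 0.16729185600863095 th 0.2566304152402705
245 240 291 0.1700326111913024 th 0.2602278838686689
250 240 292 0.17280228405817222 th 0.26374463340314325
```

The rest phase settles at −0.108 each time, so the clamp's own drag sets what is kept. The finger is clear of the knob. I'll lift off, retreat and do a last check.

Call:
{"fn": "step_arm", "kwargs": {"plan": [[[0, 0, 0, 0, 38], [0, 0, 15, 0, 38], [0, 0, 35, 0, 38], [0, 0, 60, 0, 38], [0, 0, 90, 0, 38], [-20, 0, 110, 0, 38], [-50, 0, 120, 0, 38], [-80, 0, 120, 0, 38]]]}}

```text
time: 23.25
tool_pos: [0.4129, -0.0858, 0.2168]
ee_rot: [-3.14, -0.006, -0.624]
wrist_force: [-0.1, -0.2, 0.7]
width: 0.0357
```

Call:
{"fn": "step_arm", "kwargs": {"plan": [[[-30, 0, 0, 0, 38], [-60, 0, 0, 0, 38], [-60, 0, 0, 0, 38], [-60, 0, 0, 0, 38]]]}}

```text
time: 23.58
tool_pos: [0.3517, -0.0854, 0.2141]
ee_rot: [-3.141, -0.003, -0.625]
wrist_force: [-0.1, -0.2, 0.5]
width: 0.0359
```

```bash
python3 st.py;python3 tp.py t25; python3 - <<'E'
from h import *
f=cv2.imread('pics/t25.png')[150:270,160:345]; cv2.imwrite('pics/t25c.png',cv2.resize(f,(800,519),interpolation=cv2.INTER_CUBIC))
E
```

```text
r 0.3104145989234497 TCP th 0.15145511664879407 knob th 0.11645511664879407 push 0.2546244868893611 radial 0.0018539843975278322 fz 0.4582807572185074 -0.625161653979565 1.8005191952198416 [ 0.35165321 -0.08542418  0.21408147] 23.5833
t25 [[-0.112, 10.205], [-0.109, 15.544], [-0.105, 10.69]]
```

View pics/t25c.png

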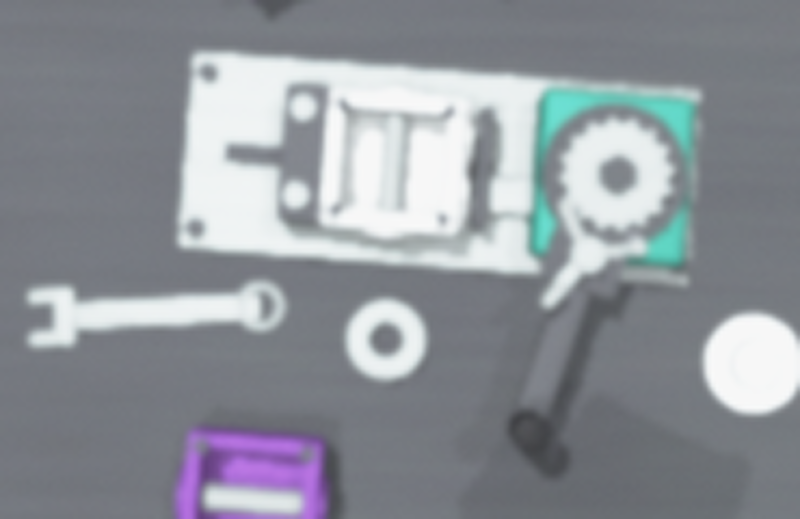

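The last view shows the arm clear and the housing flush between jaw and stop. The lever tab at (553,300) lies well over to the clamping side of the bar, and the bystanders are in place. Handing in.

```bash
python3 -c "
from bench import robot
print(robot.close_job())"
```

```text
the job is handed in; nothing more can be done
None
```

The housing is clamped against the stop and the job is handed in, but the clamping force it kept is only around the 55 N minimum, not the 90 N wanted.

- **Lever:** I flipped it to the clamping side first. It measured 0.33–0.36 rad in the wrist camera, and the last picture shows it still over.
- **Tightening:** I clicked the handle back once and drove one stroke. The knob force rose from about 6.5 N free to 13.3 N, about 85–90 N of clamping.
- **Slipping back:** When I let go, the handle and wheel turned back about 0.08 rad. I retightened twice, to at most 15.4 N at the knob (about 110–116 N, below the 140 N limit). The last time I released very slowly, but the wheel settled in the same place.
- **Force left:** My main estimate is 53–60 N. It comes from the wheel angle and the forces needed to drive the handle and let it back. A rougher one, from the angle where the handle first went firm, gives only 35–50 N. The two disagree, so I can't be sure it is above 55 N.
- **Last checks:** The wheel angle held steady after letting go and after the arm lifted clear. The housing looks flush on the stop, and the gripper touched only the lever tab and the knob. The bearing, flange and wrench were in place in the last close-up; I did not re-check the others, but the arm did not go near them. About 24 s of the 72 s was used.

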